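Clamp the glued screen

ROBOT

A 6-joint arm with a two-finger parallel gripper is mounted at the origin on a cart in front of the work surface, level with it; the furniture and walls round the work are solid. World frame = base frame: x ahead of the robot, y to its left, z up, the work surface at z = 0. Lengths are in m, angles in degrees, forces in N, time in s.
With the tool pointing down it reaches from about 0.3 to 0.75 m from the base axis. Payload 8.5 kg.
Tool frame: the origin (TCP) lies on the centre line of the jaws, within the pads' length; the fingertips stand 17 mm ahead of it and the grasp point (between the pads) lies 2 mm behind it; z points along the fingers, y is the line along which they close (so a half turn about z gives the same grasp; the last joint's range is limited). The gripper opens to 85 mm and grips with 20 to 120 N. Pads are 22 mm wide; open, the fingers measure 114 mm over their backs; the gripper's body (76 mm by 85 mm) begins 54 mm behind the grasp point. The pads swing forward as they close: fully open they stand 13 mm farther back than shut.
Start: joints at [-78.054, 21.807, 74.336, -0, 83.858, -12.336], TCP at [0.226, -0.501, 0.248] pointing down, gripper open.
Joint ranges: [-178.18, 178.18], [-50.72, 133.34], [12.68, 142.11], [-81.47, 261.47], [9.98, 163.14], [-165.26, 165.26]. Speed limits (degrees/s): [136.94, 136.94, 180, 180, 180, 180].

INTERFACE

Orientations are given as a 3x3 rotation matrix whose columns are the frame's x, y, z axes.
In Python, from rig import env gives the robot as it stands.
- The arm moves only by the shell command python3 -m handwheel 'ROWS' [OPENING] [FORCE]. ROWS is JSON, a list that holds one entry, the list of rows, each a list of 4 numbers: the shift along the tool's x, y, z in m, then the turn about the tool's z in rad. In form: [[[x, y, z, roll], ...]]. A call has 1 to 5 rows; each row shifts and turns the commanded pose from where the row before left it, along the tool's axes as they then stand; what a row does not reach is not made up. A row lasts 1/12 s, in which the tool goes at most 41.7 mm and 7.16 degrees, less where a joint would pass 70% of its speed; a pose out of reach is approached as far as the arm can. A call is refused whole if a number of a shift passes 0.0417 or a number of a turn 0.125, either way. A call with a gripper value outside its range is refused whole. OPENING is the opening in per cent of the stroke, from 0 (shut) to 100 (fully open), set as the call begins (- or left out, the last holds). The fingers move at their own pace and stop on an object; FORCE is the grip in N (left out, the last holds). Time passes only in rows, so rows that do not move let the fingers close. It gives the time, the measured TCP pose, the force and the opening at its end, in the units of the state.
- env.observe(): the state, without advancing time (a new reading comes with each control period).
- env.get_image(name): name is "side" or "top"; returns (picture, depth): 420x560x3 uint8, red, green, blue; 420x560 float32, m along the optical axis (not along the pixel's ray), 0 where there is no reading.
- env.camera_params(name): a dict with "K" (3x3 intrinsics, pixels), "rvec" (rotation vector, rad) and "tvec" (3), from world to camera coordinates, as OpenCV has them. Camera axes: x right, y down, z forward; pixel columns grow to the right and rows downward; lengths in m; the calibration is good to about 2 mm. A picture is of the moment at which its call begins. camera_params takes no time and is no camera call.
- env.close_job(): hands the job in, once; it reports no verdict.
The state is a dict: "time_s": time; "q": joint angles; "qvel": joint speeds; "joint_efforts": joint torques, N m; "position": TCP position; "tool_rot": TCP orientation; "ft_force": force on the tool from outside, world axes, zero at the start; "wrist_torque": the same for the moment, N m; "grip_width": finger opening in m.
Only numpy, scipy, OpenCV 4.12 (cv2) and the standard library are available. Lean on these libraries where they do the work, as an engineer would, in place of code of your own. Each camera call takes 0.05 s, during which the arm holds its last target. There are 200 camera calls.

TASK

Two identical clamping jigs stand on the bench with their sprung wire bails open; one holds a phone whose screen has just been glued. Push that jig's bail over past its snap-over point so that it snaps down onto the phone and clamps it. The phone must stay lying in its jig, and the bail of the empty jig must stay open.

Things in the scene. Friction and masses are not known exactly. Their poses are not given: they have to be found in the camera images.
- clamp_jig: Fixed jig holding the phone: aluminium plate 190 (x) x 140 (y) x 12 mm; origin under its centre, on the bench. Its x axis is level, from hinge end to far end: the open bail leans to -x and closes by a push to +x. Bail: U of 6 mm wire, legs 100 mm apart, black crossbar along y (14 mm thick, 84 mm long). Hinge line at x -55, z 29 mm; two ears there rise to z 42. Between the legs only the phone.
- clamp_bail (a joint): Hinge of the phone jig's bail, rad (crossbar middle in the jig's frame, mm): 0 open stop (x -82, z 104); 0.35 upright (x -55, z 109); 0.95 snap-over point (x -9, z 95); 1.94 level, on the phone (x 25, z 28). The spring drives it to the nearer end: it resists by about 6 N at the crossbar at first, falling to none at the snap-over point, then throws the bail down onto the phone by itself.
- spare_bail (a joint): Hinge of the bail on the other, empty jig, which is built the same, with the same values; starts at 0 (open). That jig's centre is 22 to 39 cm to the left or right of the jig with the phone, and it is turned by its own angle.
- phone_mid (a point): Centre, half-way up, of the black phone, 77 x 154 x 10 mm, lying loose, screen up, in the jig's shallow cork-lined nest (the empty jig shows bare cork) with about 1.5 mm of play, its length along the jig's x; its top is 22 mm above the bench.

How it is judged:
By the outcome, as a careful person would: the job done as asked, in the order asked, and still so for the second after the job is handed in, with the robot touching nothing.
It also fails if it takes over 26 s, if anything falls off the work surface, if the arm or the gripper's body presses on something with over 40 N, if the wrist force passes 120 N, or if a joint passes its speed limit or range.

## Working session

There is one attempt and no reset: what is moved stays moved. The work goes in short steps, Python scripts to look and compute and a shell command to move; the robot and the scene stay as the last step left them, time stands still between calls to the robot, and variables do not carry over. Pictures are saved under pics/ and viewed, on a budget of 10 in all, crops included, one or two more only if the job needs it, and the job is handed in when it is done.

```bash
mkdir -p pics; cat > h.py <<'E'
import numpy as np, cv2
from rig import env
def grab(n):
    im,d=env.get_image(n); np.savez(f'{n}.npz',im=im,d=d); return im,d
def pts(n,d):
    c=env.camera_params(n);K=np.array(c['K']);R=cv2.Rodrigues(np.array(c['rvec'],float))[0];t=np.array(c['tvec'],float).ravel()
    v,u=np.indices(d.shape)
    P=np.stack([(u-K[0,2])/K[0,0]*d,(v-K[1,2])/K[1,1]*d,d],-1)
    return (P-t)@R
E
python3 - <<'E'
from h import *
for n in('top','side'):
    im,d=grab(n); cv2.imwrite(f'pics/{n}0.png',im[:,:,::-1]); print(n,(d>0).mean())
s=env.observe(); print(s['time_s'],s['position'],s['tool_rot'],s['grip_width'],s['ft_force'])
E
```

```text
top 0.995969387755102
side 0.9960926870748299
0.1 [ 0.22611349 -0.50111211  0.24776771] [[ 9.11539413e-01  4.11212631e-01 -2.65033168e-04]
 [ 4.11212610e-01 -9.11538526e-01  1.30535738e-03]
 [ 2.95191498e-04 -1.29886968e-03 -9.99999113e-01]] 0.08521577911295139 [-0.45474213  0.23302845  0.33480118]
```

View pics/top0.png

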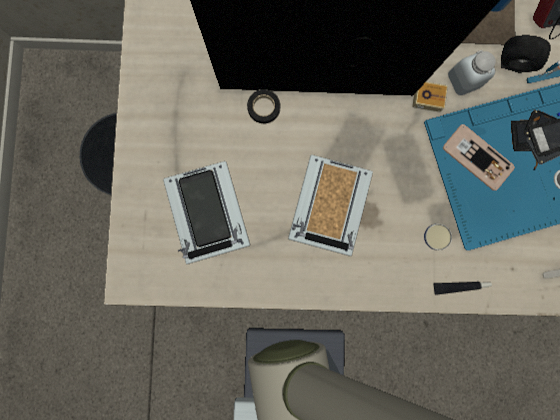

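View pics/side0.png

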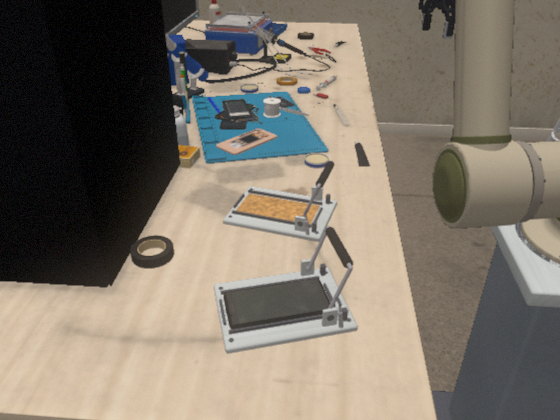

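The phone jig is at top (207,212), with its bail bar at (210,253). The empty jig is at (332,205). Both hinge ends face the robot. A black cabinet stands behind them (its lower edge is at row ~93). Next I measure.

```bash
python3 - <<'E'
from h import *
z=np.load('top.npz');im,d=z['im'],z['d'];P=pts('top',d);g=im.astype(int).sum(2)
v,u=np.indices(d.shape)
for nm,(u0,u1,v0,v1) in {'phone':(160,252,155,268),'spare':(285,378,150,260)}.items():
    box=(u>u0)&(u<u1)&(v>v0)&(v<v1); z_=P[...,2]
    plate=box&(z_>.006)&(z_<.03)
    r=cv2.minAreaRect(P[plate][:,:2].astype(np.float32)); print(nm,'plate',r)
    bar=box&(z_>.085)&(z_<.125); q=P[bar]
    c,sz,a=cv2.minAreaRect(q[:,:2].astype(np.float32)); print(' bar',c,sz,a,'ztop',np.percentile(q[:,2],[5,50,95]),len(q))
ph=(u>175)&(u<232)&(v>168)&(v<245)&(g<200)&(P[...,2]<.04)&(P[...,2]>.01)
print('phone',cv2.minAreaRect(P[ph][:,:2].astype(np.float32)),np.median(P[ph][:,2]))
cab=(P[...,2]>.15)&(u>190)&(u<500)&(v<100); q=P[cab];print('cab min x',np.percentile(q[:,0],1),q[:,1].min(),q[:,1].max(),q[:,2].max())
z=np.load('side.npz');im,d=z['im'],z['d'];P=pts('side',d);v,u=np.indices(d.shape)
bar=(u>322)&(u<356)&(v>224)&(v<268)&(im.sum(2)<200)&(P[...,2]>.08)&(P[...,2]<.13);q=P[bar]
print('side bar',cv2.minAreaRect(q[:,:2].astype(np.float32)),q.mean(0),len(q))
E
```

```text
phone plate ((0.5401774644851685, 0.23291906714439392), (0.18979783356189728, 0.14034730195999146), 18.260194778442383)
 bar (0.46304741501808167, 0.20765787363052368) (0.01656613126397133, 0.10434786230325699) 18.767871856689453 ztop [0.1016982  0.10883675 0.11189937] 388
spare plate ((0.562150776386261, -0.03843262791633606), (0.1528390347957611, 0.19003233313560486), 76.50077819824219)
 bar (0.484636515378952, -0.012556716799736023) (0.10450353473424911, 0.01631009206175804) 76.03949737548828 ztop [0.10291608 0.10900518 0.11222241] 380
phone ((0.550913393497467, 0.23984377086162567), (0.15874969959259033, 0.09165492653846741), 13.112771034240723) 0.020202094646959944
cab min x 0.807268228249417 -0.21007253304285836 0.2159491945071285 0.9065570756577194
side bar ((0.462753564119339, 0.21007315814495087), (0.010860041715204716, 0.08306273072957993), 19.26526641845703) [0.46068938 0.21959762 0.10778233] 132
```

Both views agree: the jig centre is (0.540, 0.233) at a yaw of about 18.5°, and the bar is at (0.463, 0.208), which fits the drawing. I'll shut the gripper, align its yaw (+0.10 rad roll), and cross high to a spot behind the bar.

```bash
python3 -m handwheel '[[[0,0,0,0.1],[0.02,-0.03,0,0],[0.02,-0.03,0,0],[0.02,-0.03,0,0],[0.02,-0.03,0,0]]]' 0 40
python3 -m handwheel '[[[0.02,-0.03,0,0],[0.02,-0.03,0,0],[0.02,-0.03,0,0],[0.02,-0.03,0,0],[0.02,-0.03,0,0]]]'
python3 -m handwheel '[[[0.02,-0.03,0,0],[0.02,-0.03,0,0],[0.02,-0.03,0,0],[0.02,-0.03,0,0],[0.02,-0.03,0,0]]]'
python3 - <<'E'
from h import *
s=env.observe();p=np.array(s['position']);R=np.array(s['tool_rot']);print(s['time_s'],p,np.degrees(np.arctan2(R[1,0],R[0,0])),s['grip_width'])
print('to go (tool axes)',R.T@(np.array([.412,.190,.092])-p))
E
```

```text
time_s: 0.52
position: [0.2638, -0.3604, 0.2479]
tool_rot: [[0.948, 0.318, -0.0], [0.318, -0.948, 0.001], [0.0, -0.001, -1.0]]
ft_force: [0.7, 0.1, 0.3]
grip_width: 0.0253
time_s: 0.93
position: [0.3108, -0.1863, 0.2482]
tool_rot: [[0.948, 0.318, -0.0], [0.318, -0.948, 0.0], [-0.0, -0.0, -1.0]]
ft_force: [1.2, -0.3, -0.4]
grip_width: -0.0002
time_s: 1.35
position: [0.3578, -0.0122, 0.2483]
tool_rot: [[0.948, 0.318, 0.0], [0.318, -0.948, 0.0], [0.0, 0.0, -1.0]]
ft_force: [0.8, -0.8, 0.7]
grip_width: 0.0001
1.35 [ 0.35784704 -0.0122331   0.2483188 ] 18.535241039128064 0.00010901473210928815
to go (tool axes) [ 0.11561754 -0.17453148  0.15632557]
```

```bash
python3 -m handwheel '[[[0.02,-0.03,0,0],[0.02,-0.03,0,0],[0.02,-0.03,0,0],[0.02,-0.03,0,0],[0.02,-0.03,0,0]]]'
python3 -m handwheel '[[[0.01,-0.02,0,0],[0,0,0.03,0],[0,0,0.03,0],[0,0,0.03,0],[0,0,0,0]]]'
python3 - <<'E'
from h import *
s=env.observe();p=np.array(s['position']);R=np.array(s['tool_rot'])
print('to go (tool axes)',R.T@(np.array([.412,.190,.092])-p))
for n in('top','side'):
    im,d=grab(n)
    if n=='side': cv2.imwrite('pics/side1.png',cv2.resize(im[150:400,150:450,::-1],None,fx=2,fy=2))
E
```

```text
time_s: 1.77
position: [0.4049, 0.162, 0.2482]
tool_rot: [[0.948, 0.319, -0.0], [0.319, -0.948, -0.0], [-0.0, 0.0, -1.0]]
ft_force: [0.7, -0.9, 0.3]
grip_width: 0.0002
time_s: 2.18
position: [0.4056, 0.1818, 0.1541]
tool_rot: [[0.948, 0.318, -0.009], [0.318, -0.948, -0.001], [-0.009, -0.002, -1.0]]
ft_force: [-1.0, -0.8, -0.4]
grip_width: -0.0001
to go (tool axes) [ 0.00925721 -0.00562318  0.0619869 ]
```

View pics/side1.png

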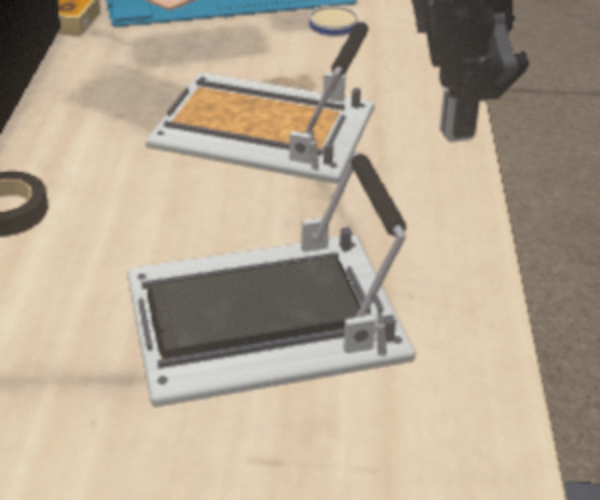

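The shut fingers (crop pixel 460,115) hang clear behind the phone jig's bar (380,195), and both bails are still open. I'll finish the descent, then push slowly along +x.

```bash
python3 -m handwheel '[[[0,-0.006,0.02,0],[0,0,0.02,0],[0,0,0.02,0],[0,0,0,0],[0,0,0,0]]]'
python3 -m handwheel '[[[0.01,0,0,0],[0.01,0,0,0],[0.01,0,0,0],[0.01,0,0,0],[0,0,0,0]]]'
python3 - <<'E'
from h import *
s=env.observe();p=np.array(s['position']);a=np.radians(18.5);d=p[:2]-[.540,.233]
print('jig frame',d@[np.cos(a),np.sin(a)],d@[-np.sin(a),np.cos(a)],p[2],s['ft_force'])
E
```

```text
time_s: 2.7
position: [0.407, 0.1878, 0.0997]
tool_rot: [[0.948, 0.318, 0.001], [0.318, -0.948, 0.0], [0.001, 0.0, -1.0]]
ft_force: [1.2, -0.5, 0.3]
grip_width: 0.0004
time_s: 3.12
position: [0.4456, 0.2008, 0.1004]
tool_rot: [[0.948, 0.318, 0.002], [0.318, -0.948, 0.0], [0.002, 0.0, -1.0]]
ft_force: [-4.4, -3.3, -0.6]
grip_width: -0.0002
jig frame -0.0997141556729109 -0.0006119460088026768 0.10044357971676258 [-4.35238326 -3.30074255 -0.63074398]
```

Contact came at the expected spot (5.5 N, bar offset 18 mm). The snap-over point needs about 73 mm more. I'll push on while going slightly lower.

```bash
python3 -m handwheel '[[[0.01,0,0.001,0],[0.01,0,0.001,0],[0.01,0,0.001,0],[0.01,0,0.001,0],[0.01,0,0.001,0]]]'
python3 -m handwheel '[[[0.01,0,0,0],[0.008,0,0,0],[0.006,0,0,0],[0,0,0,0],[0,0,0,0]]]'
python3 - <<'E'
from h import *
s=env.observe();p=np.array(s['position']);a=np.radians(18.5);d=p[:2]-[.540,.233]
print('jig frame',d@[np.cos(a),np.sin(a)],d@[-np.sin(a),np.cos(a)],p[2],s['ft_force'])
im,d=grab('side'); cv2.imwrite('pics/side2.png',cv2.resize(im[150:400,150:450,::-1],None,fx=2,fy=2))
E
```

```text
time_s: 3.53
position: [0.4917, 0.2163, 0.095]
tool_rot: [[0.948, 0.318, 0.001], [0.318, -0.948, -0.0], [0.001, 0.0, -1.0]]
ft_force: [-2.3, -1.1, -3.0]
grip_width: -0.0003
time_s: 3.95
position: [0.5147, 0.2241, 0.094]
tool_rot: [[0.948, 0.318, 0.002], [0.318, -0.948, 0.0], [0.002, 0.0, -1.0]]
ft_force: [-0.3, 0.4, -0.8]
grip_width: 0.0003
jig frame -0.026796766100967612 -0.0004112472380364858 0.09395602954130426 [-0.31241514  0.40831691 -0.81873007]
```

View pics/side2.png

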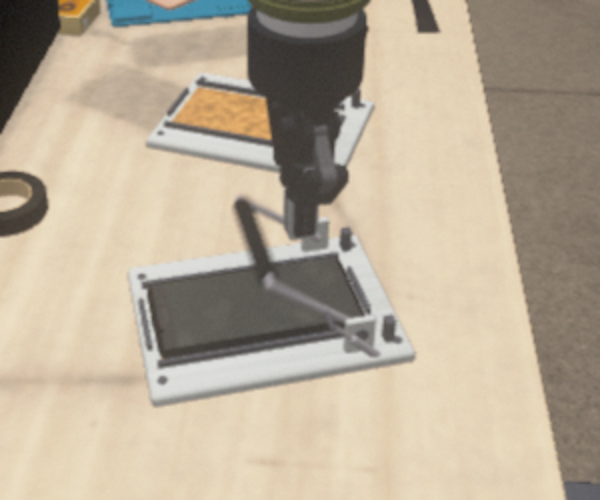

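The bail is past its snap-over point and ahead of the fingers (bar at crop pixel 255,240), still above the phone. I'll back away upward and check again.

```bash
python3 -m handwheel '[[[0,0,0,0],[-0.02,0,0,0],[-0.03,0,-0.01,0],[-0.03,0,-0.03,0],[-0.02,0,-0.03,0]]]'
python3 -m handwheel '[[[-0.01,0,-0.03,0],[0,0,-0.03,0],[0,0,-0.03,0],[0,0,0,0],[0,0,0,0]]]'
python3 - <<'E'
from h import *
im,d=grab('side'); P=pts('side',d); cv2.imwrite('pics/side3.png',cv2.resize(im[150:400,150:450,::-1],None,fx=2,fy=2))
im,d=grab('top'); cv2.imwrite('pics/top3.png',cv2.resize(im[130:280,140:400,::-1],None,fx=3,fy=3))
P=pts('top',d); a=np.radians(18.5); q=P-[.540,.233,0]; X=q[...,0]*np.cos(a)+q[...,1]*np.sin(a);Y=-q[...,0]*np.sin(a)+q[...,1]*np.cos(a)
m=(abs(Y)<.03)&(X>-.08)&(X<.09)&(P[...,2]<.15)
for x in np.arange(-.08,.09,.01):
    k=m&(X>=x)&(X<x+.01)
    if k.any(): print(round(x+.005,3),np.median(P[k][:,2]).round(4))
E
```

```text
time_s: 4.42
position: [0.4169, 0.1917, 0.1626]
tool_rot: [[0.948, 0.318, -0.004], [0.318, -0.948, -0.001], [-0.004, -0.001, -1.0]]
ft_force: [0.4, -0.3, 1.1]
grip_width: -0.0
time_s: 4.83
position: [0.4107, 0.1893, 0.2541]
tool_rot: [[0.948, 0.318, 0.004], [0.318, -0.948, 0.001], [0.004, 0.001, -1.0]]
ft_force: [0.7, 0.6, -0.2]
grip_width: -0.0004
-0.075 0.0129
-0.065 0.0195
-0.055 0.0205
-0.045 0.0202
-0.035 0.0203
-0.025 0.0202
-0.015 0.0201
-0.005 0.0202
0.005 0.0207
0.015 0.0208
0.025 0.0335
0.035 0.0208
0.045 0.0204
0.055 0.0202
0.065 0.0205
0.075 0.0208
0.085 0.0178
```

View pics/side3.png

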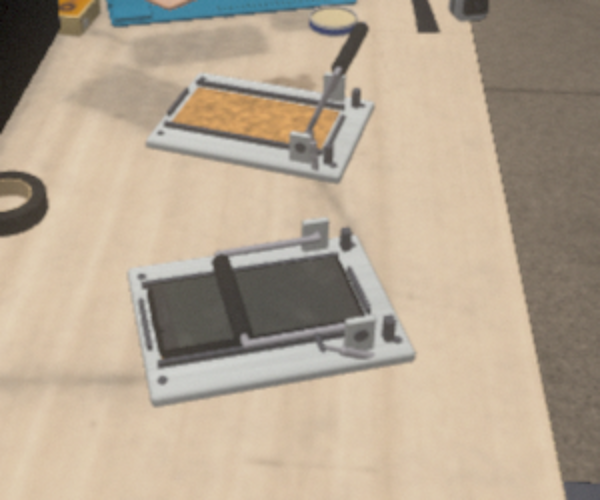

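View pics/top3.png

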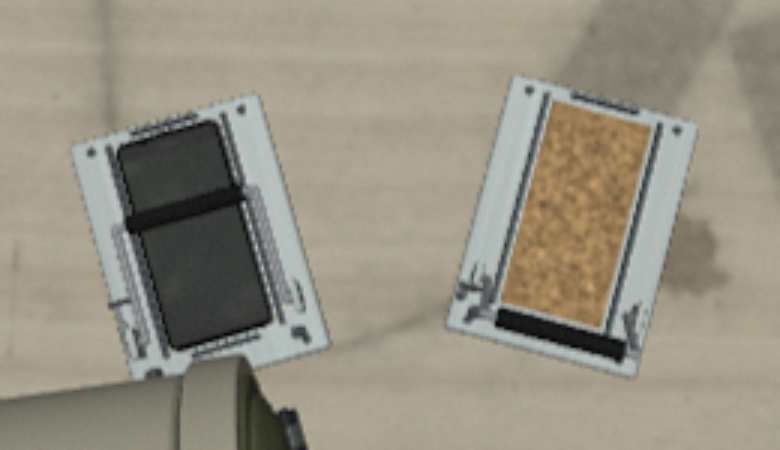

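The bail now lies level across the phone at jig x 25 mm (side crop 230,300; top crop 185,207). The phone is flat in its nest at an even 20–21 mm, the spare bail is still open (top crop 560,333), and the arm is clear.

```bash
python3 -c "
from rig import env
print(env.close_job())"
```

```text
the job is handed in; nothing more can be done
None
```

The phone is clamped. I pushed the phone jig's bail with the shut fingers past its snap-over point, and it snapped down onto the phone. I then withdrew the arm and handed the job in at about 4.9 s.

- **Bail:** in the last pictures it lies level across the phone at jig x of about 25 mm, where it should be.
- **Phone:** it lies flat in its nest. Its top measured 20–21 mm against the 22 mm given, which is within the camera's calibration error.
- **Spare bail:** it is still open.
- **Arm:** it is clear of everything, and the largest contact force reported between moves was about 5.5 N.

No check failed or disagreed. Some moves stopped a few millimetres short of what I commanded, mainly on the way down, and this made no difference to the result.

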